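Feed the round bars through the counting gate

ROBOT

A 6-joint arm with a two-finger parallel gripper is mounted at the origin on the work surface. World frame = base frame: x ahead of the robot, y to its left, z up, the work surface at z = 0. Lengths are in m, angles in degrees, forces in N, time in s.
With the tool pointing down it reaches from about 0.275 to 0.725 m from the base axis. Payload 5.6 kg.
Tool frame: the origin (TCP) lies midway between the tips of the shut fingers; the grasp point (between the pads) lies 19 mm behind it; z points along the fingers, y is the line along which they close (so a half turn about z gives the same grasp; the last joint's range is limited). The gripper opens to 85 mm and grips with 20 to 120 N. Pads are 22 mm wide; open, the fingers measure 114 mm over their backs; the gripper's body (76 mm by 85 mm) begins 54 mm behind the grasp point. The pads swing forward as they close: fully open they stand 13 mm farther back than shut.
Start: joints at [-47.865, 14.616, 6.199, 0, -81.583, -16.306], TCP at [0.24, -0.495, 0.231] pointing down, gripper open.
Joint ranges: [-168.99, 168.99], [-69.2, 112.95], [-62.41, 85.93], [-164.36, 98.24], [-168.68, -3.75], [-174.98, 174.98]. Speed limits (degrees/s): [147.25, 147.25, 180, 180, 180, 180].

INTERFACE

Orientations are given as a 3x3 rotation matrix whose columns are the frame's x, y, z axes.
In Python, from plant import * gives the robot as it stands.
- The arm moves only by the tool jog_arm, never from a script. Its argument "steps" is a list that holds one entry, the list of rows, each a list of 5 numbers: the opening in per cent of the stroke, from 0 (shut) to 100 (fully open), then the shift along the tool's x, y, z in mm, then the turn about the tool's z in degrees. A call has exactly 8 rows; each row is the pose to reach, as a shift and turn from the pose commanded when the call began, along the tool's axes at that moment; what a row does not reach only later rows make up. A row lasts 1/8 s, in which the tool goes at most 62.5 mm and 10.7 degrees, less where a joint would pass 70% of its speed; a pose out of reach is approached as far as the arm can. A call with a gripper value outside its range is refused whole. The fingers move at their own pace and stop on an object; "force" is the grip in N (left out, the last holds). Time passes only in rows, so rows that repeat a pose let the fingers close, or fill a call up. It gives the time, the measured TCP pose, the force, the opening and the grip force at its end, in the units of the state.
- sense(): the state, without advancing time (a new reading comes with each control period).
- get_image(name): name is "scene" or "top" or "wrist"; returns the picture (384x512x3 uint8, red, green, blue); there is no depth.
- get_calibration(name): a dict with "K" (3x3 intrinsics, pixels), "dist_coeffs" ([k1, k2, p1, p2, k3] as OpenCV has them; the pictures are not rectified), "R" (3x3) and "t" (3): a world point X has camera coordinates R X + t; the wrist camera has in their place "mount" (4x4, takes a point from camera to tool coordinates, whose origin is the TCP and whose axes are the flange's). Camera axes: x right, y down, z forward; pixel columns grow to the right and rows downward; lengths in m; the calibration is good to about 2 mm. A picture is of the moment at which its call begins: read the wrist's pose just before it. get_calibration takes no time and is no camera call.
- job_done(): hands the job in; it is judged then, once.
Trained networks look in the newest picture that a camera, given by its name, has taken for a name from the list of things; names that differ only in an ending like _2 or _b are one class to them, and where a whole thing is asked for, a point or a joint stands for the part that bears it (a point fixed in the world has none). Each returns a list of dicts, best first, with "confidence" (0 to 1); they miss things now and then, are a little off and sometimes report something else, mostly with a low value. They report only what shows in the picture. A call takes as long as a camera call. They do not tell look-alikes from the thing itself.
- search_frame(camera, thing): "bbox" ([left, top, right, bottom] in pixels, round what is visible of it).
- pinpoint(camera, thing): "centre" ([column, row] in pixels: a listed point, or the origin of a listed thing).
The state is a dict: "time_s": time; "joints": joint angles; "qvel": joint speeds; "joint_efforts": joint torques, N m; "tcp_pos": TCP position; "eef_rot": TCP orientation; "force": force on the tool from outside, world axes, zero at the start; "torque": the same for the moment, N m; "gripper_width": finger opening in m; "grip_force": force on a finger pad.
Only numpy, scipy, OpenCV 4.12 (cv2) and the standard library are available. Lean on these libraries where they do the work, as an engineer would, in place of code of your own. Each camera call takes 0.05 s, during which the arm holds its last target. There are 200 camera calls.

TASK

Sweep the three round soap bars across the sorting deck with your fingertips and through the narrow gate, one at a time, so that each drops through the slot into the tub below and the photo-eye counts it. Slide the bars only, never pick one up, keep a second bar away from the gate while one is going through, and leave the hexagonal bar and the steel stamp where they are.

Things in the scene. Friction and masses are not known exactly. Their poses are not given: they have to be found in the camera images.
- deck: Sorting deck, fixed: white plastic plate on four steel legs, 440 x 290 mm, top face 90 mm above the table, steel fences 28 mm higher. Origin on the table top (z = 0); +x runs along its centre line through the gate to the slot, z up. In its frame the back fence stands at x = -235 mm, the side fences' inner faces at y = +-141 mm. Place and heading vary.
- gate (a point): Middle of the gate's mouth on the plate's top face (deck frame x = 126, y = 0, z = 90 mm; deck's axes). The gate is 54 mm wide, between two upright steel cheeks. Two slanting steel guides lead to it like a funnel, from the side fences at deck x = 30 mm to the cheeks at 126 mm, 28 mm high.
- slot (a point): Middle of the slot, level with the plate's top face (deck frame x = 163, y = 0, z = 90 mm). The slot is 54 mm wide and open from deck x = 130 mm (4 mm past the gate's mouth) to 194 mm, where an end plate closes it. A bar tips in by itself once its middle is some 5 to 10 mm past the slot's near edge. Black photo-eye blocks 24 mm high stand outside both cheeks.
- tub: White open tub, 124 x 124 mm, 70 mm high, standing on the table under the slot, fixed to the deck. Origin: centre of its underside.
- round1: Round soap bar, dull olive green: a disc 44 mm in diameter, 16 mm thick, about 26 g, lying flat on the deck. Origin: centre of its underside. One of three alike. The four bars, one of them hexagonal, begin in two rows about 110 and 220 mm before the gate, 68 mm either side of the centre line; which is where varies.
- round2: Round soap bar, dull olive green: a disc 44 mm in diameter, 16 mm thick, about 26 g, lying flat on the deck. Origin: centre of its underside. One of three alike. The four bars, one of them hexagonal, begin in two rows about 110 and 220 mm before the gate, 68 mm either side of the centre line; which is where varies.
- round3: Round soap bar, dull olive green: a disc 44 mm in diameter, 16 mm thick, about 26 g, lying flat on the deck. Origin: centre of its underside. One of three alike. The four bars, one of them hexagonal, begin in two rows about 110 and 220 mm before the gate, 68 mm either side of the centre line; which is where varies.
- hexbar: Hexagonal soap bar of the same olive green, 44 mm across the flats, 51 mm across the corners, 16 mm thick, about 28 g, lying flat among the round ones. Origin: centre of its underside. To be left where it is.
- stamp: Steel hand stamp, an I-shaped block 36 x 30 mm, 36 mm high, 160 g, standing on the deck near the back fence. Origin: centre of its underside. To be left where it is.
Things that resemble listed ones, but are neither listed nor needed, are in the scene too. Leave any purple or yellow look-alike of the round3 alone.

How it is judged:
By the outcome, as a careful person would: the job done as asked, in the order asked, and still so for the second after the job is handed in, with the robot touching nothing.
It also fails if it takes over 72 s, if anything falls off the work surface, if the arm or the gripper's body presses on something with over 40 N, if the wrist force passes 120 N, or if a joint passes its speed limit or range.

## Working session

There is one attempt and no reset: what is moved stays moved. The work goes in short steps, Python scripts to look and compute and a tool call to move; the robot and the scene stay as the last step left them, time stands still between calls to the robot, and variables do not carry over. Pictures are saved under pics/ and viewed, at most 10 in all, crops included, and the job is handed in when it is done.

Besides the shell and the picture viewer there is one more tool, called by a JSON object that holds its "fn" and its "kwargs", one argument or row to a line. jog_arm: Moves the arm, as the interface text tells. Its arguments: {"type":"object","properties":{"steps":{"type":"array"},"force":{"type":"number"}},"required":["steps"]}

```bash
mkdir -p pics; ls; python3 - <<'E'
from plant import *
import cv2
s=sense(); print(s["time_s"],s["tcp_pos"],s["eef_rot"],s["gripper_width"])
a=get_image("top"); 
for n in ["round1","hexbar","stamp","gate","slot","tub","deck"]:
    print(n,[(np.round(d["centre"],1).tolist() if 0 else [round(float(v),1) for v in d["centre"]],round(d["confidence"],2)) for d in pinpoint("top",n)])
b=get_image("scene")
cv2.imwrite("pics/a.png",cv2.resize(a[:,:,::-1],(800,600))); cv2.imwrite("pics/b.png",b[:,:,::-1])
for c in("top","scene"): print(get_calibration(c))
E
```

```text
pics
0.0 [ 0.23945122 -0.49457571  0.23037891] [[-9.00122827e-01 -4.35635226e-01 -9.19921170e-04]
 [-4.35636191e-01  9.00121174e-01  1.72658870e-03]
 [ 7.58776662e-05  1.95489285e-03 -9.99998086e-01]] 0.0856195463589794
round1 [([292.5, 83.3], 0.82), ([206.0, 176.6], 0.77), ([334.5, 158.0], 0.77), ([275.5, 224.8], 0.66), ([337.8, 192.9], 0.62), ([270.0, 175.8], 0.6)]
hexbar [([208.6, 235.3], 0.95)]
stamp [([238.9, 126.2], 0.63)]
gate [([244.2, 287.2], 0.75)]
slot [([246.3, 304.4], 0.84)]
tub [([247.2, 295.9], 0.76)]
deck [([241.4, 222.3], 0.58)]
{'K': array([[480.73553927,   0.        , 252.83358816],
       [  0.        , 480.73553927, 184.8247944 ],
       [  0.        ,   0.        ,   1.        ]]), 'dist_coeffs': array([-0.10906752,  0.        ,  0.        ,  0.        ,  0.        ]), 'R': array([[-0.02745307, -0.99934413, -0.02361432],
       [-0.99704745,  0.02906942, -0.07107291],
       [ 0.07171275,  0.02159343, -0.99719156]]), 't': array([-0.00799828,  0.61964624,  1.03207142])}
{'K': array([[478.82361208,   0.        , 255.98506001],
       [  0.        , 478.82361208, 192.22166209],
       [  0.        ,   0.        ,   1.        ]]), 'dist_coeffs': array([-0.06267601,  0.        ,  0.        ,  0.        ,  0.        ]), 'R': array([[-0.30645464,  0.95187639, -0.00411002],
       [ 0.81502943,  0.26016159, -0.51772867],
       [-0.49174443, -0.16201014, -0.855535  ]]), 't': array([ 0.23671481, -0.43300736,  1.31800325])}
```

View pics/a.png

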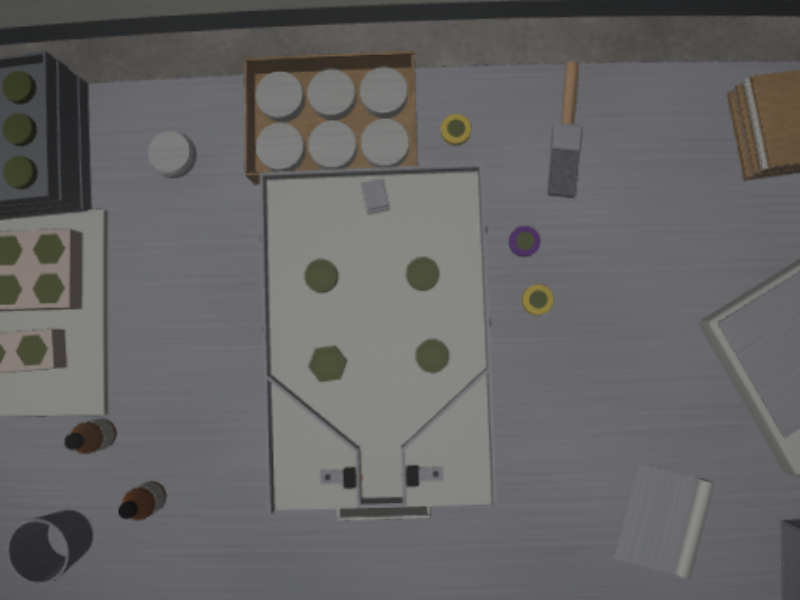

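View pics/b.png

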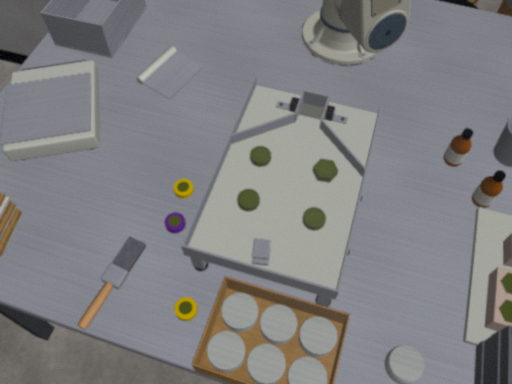

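The top view (800×600) shows the deck with its gate towards the robot at about (382,447). The round bars are at (321,276), (423,274) and (432,355), the hexagon is at (327,363) and the stamp at (375,196). Next I'll fit the deck pose.

```bash
cat > h.py <<'E'
from plant import *
import numpy as np, cv2
from scipy.optimize import least_squares
C={c:get_calibration(c) for c in("top","scene")}
def ray(c,px):
    k=C[c]; u=cv2.undistortPoints(np.array([[px]],float),k["K"],k["dist_coeffs"])[0,0]
    return -k["R"].T@k["t"], k["R"].T@np.array([u[0],u[1],1])
def at(c,px,z):
    o,d=ray(c,px); return o+d*(z-o[2])/d[2]
def proj(c,P):
    k=C[c]; return cv2.projectPoints(np.array(P,float),cv2.Rodrigues(k["R"])[0],k["t"],k["K"],k["dist_coeffs"])[0][:,0]
E
cat > fit.py <<'E'
from h import *
s=.64
# deck-frame points (m) with 512-px pixels; sign of corners: image left = world +y
L=[((.126,0,.09),(244.2,287.2)),((.163,0,.09),(246.3,304.4)),((.126,.027,.118),(403*s,446*s)),((.126,-.027,.118),(359*s,446*s)),
((.03,.141,.118),(487*s,370*s)),((.03,-.141,.118),(270*s,376*s)),((-.235,.141,.118),(477.5*s,171*s)),((-.235,-.141,.118),(266*s,177*s))]
P=np.array([a for a,_ in L]);U=np.array([b for _,b in L])
def W(p,P): 
    c,n=np.cos(p[2]),np.sin(p[2]); return np.c_[p[0]+c*P[:,0]-n*P[:,1],p[1]+n*P[:,0]+c*P[:,1],P[:,2]]
f=lambda p:(proj("top",W(p,P))-U).ravel()
r=least_squares(f,[.5,0,np.pi],loss="soft_l1"); p=r.x
print("deck",p,np.degrees(p[2])); print(np.round(r.fun.reshape(-1,2),1))
np.save("deck.npy",p)
T=lambda w:(lambda d:np.round([1e3*(np.cos(p[2])*d[0]+np.sin(p[2])*d[1]),1e3*(-np.sin(p[2])*d[0]+np.cos(p[2])*d[1])],1))(w[:2]-p[:2])
for n,q in dict(A=(270,175.8),B=(206,176.6),Cc=(275.5,224.8),hexb=(208.6,235.3),stamp=(238.9,126.2)).items(): 
    w=at("top",q,.09); print(n,w.round(3),T(w))
for n in("round1","hexbar","stamp","gate"):
    for d in pinpoint("scene",n): w=at("scene",d["centre"],.09); print("scene",n,round(d["confidence"],2),T(w))
print("gate world",W(p,np.array([[.105,0,.09]])))
im=get_image("top").copy()
for q in proj("top",W(p,P)): cv2.circle(im,tuple(int(v) for v in q),2,(255,0,0),-1)
cv2.imwrite("pics/c.png",cv2.resize(im[90:340,150:340,::-1],None,fx=2.4,fy=2.4))
E
python3 fit.py
```

```text
deck [ 0.53465938 -0.003484    3.14955807] 180.45638447063115
[[ 0.3 -1.1]
 [-1.1 -0.1]
 [-0.3  2.2]
 [ 0.5  3. ]
 [ 1.8  0. ]
 [-1.2  1. ]
 [ 2.  -4.5]
 [-1.5 -2.6]]
A [ 0.632 -0.063  0.09 ] [-96.7  60. ]
B [0.634 0.069 0.09 ] [-100.   -71.7]
Cc [ 0.531 -0.071  0.09 ] [ 3.9 67.4]
hexb [0.514 0.066 0.09 ] [ 20.6 -69.9]
stamp [ 0.737 -0.001  0.09 ] [-202.3   -0.4]
scene round1 0.88 [-111.2  183.6]
scene round1 0.81 [ 8.6 65.2]
scene round1 0.79 [-102.7  -69. ]
scene round1 0.79 [-181.8  182.2]
scene round1 0.79 [-335.8   89.8]
scene round1 0.68 [-89.8  56.9]
scene hexbar 0.61 [ 17.3 -67.8]
scene stamp 0.75 [-197.9    2.2]
scene gate 0.83 [118.1  -3.7]
gate world [[ 0.42966271 -0.00432036  0.09      ]]
```

View pics/c.png

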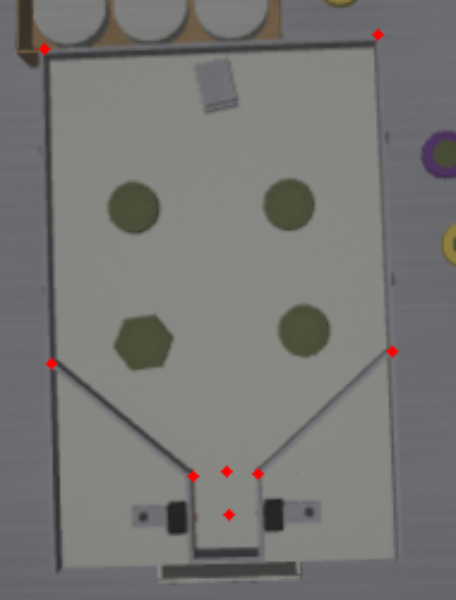

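The overlay shows the back corners off by a few pixels because I picked them loosely. I'll refit with the sharper crop picks.

```bash
python3 - <<'E'
s=open("fit.py").read()
a=s.index("L=[");b=s.index("P=np")
s=s[:a]+"""cr=lambda x,y:(x/2.4+150,y/2.4+90)
L=[((.126,0,.09),(244.2,287.2)),((.163,0,.09),(246.3,304.4)),((.126,.027,.118),cr(259,471)),((.126,-.027,.118),cr(194,475)),
((.03,.141,.118),cr(390,351)),((.03,-.141,.118),cr(54,362)),((-.235,.141,.118),cr(381,46)),((-.235,-.141,.118),cr(48,57))]
"""+s[b:]
s=s.replace("pics/c.png","pics/d.png")
open("fit.py","w").write(s)
E
python3 fit.py
```

```text
deck [ 0.53449961 -0.00466981  3.1457152 ] 180.23620438211609
[[ 0.7 -1. ]
 [-0.9  0. ]
 [ 0.1  1.5]
 [-0.2  0.6]
 [ 1.6  0.9]
 [-0.3  0.6]
 [-0.1 -3.9]
 [-0.3 -3.3]]
A [ 0.632 -0.063  0.09 ] [-97.1  58.5]
B [0.634 0.069 0.09 ] [-99.9 -73.3]
Cc [ 0.531 -0.071  0.09 ] [ 3.5 66.3]
hexb [0.514 0.066 0.09 ] [ 20.7 -71. ]
stamp [ 0.737 -0.001  0.09 ] [-202.5   -2.4]
scene round1 0.88 [-112.1  182. ]
scene round1 0.81 [ 8.2 64. ]
scene round1 0.79 [-102.6  -70.6]
scene round1 0.79 [-182.7  180.3]
scene round1 0.79 [-336.3   87.3]
scene round1 0.68 [-90.1  55.4]
scene hexbar 0.61 [ 17.4 -69. ]
scene stamp 0.75 [-198.1    0.2]
scene gate 0.83 [118.   -4.4]
gate world [[ 0.4295005  -0.00510268  0.09      ]]
```

{"fn": "jog_arm", "kwargs": {
  "steps": [
    [[20, -55, 25, 0, 8], [20, -110, 50, 0, 16], [20, -165, 75, 0, 24], [20, -220, 100, 0, 32], [20, -275, 125, 0, 40], [20, -330, 150, 0, 48], [20, -385, 180, 20, 56], [20, -440, 200, 40, 63]]
  ]
}}

```text
time_s: 1.95
tcp_pos: [0.548, -0.1232, 0.1923]
eef_rot: [[-0.795, 0.607, 0.002], [0.607, 0.795, -0.0], [-0.001, 0.001, -1.0]]
force: [1.3, -0.1, 1.3]
gripper_width: 0.0173
grip_force: 0.0
```

```bash
cat > go.py <<'E'
import sys
from h import *
# args: x y z heading(deg) ...  -> tool shifts from the current pose
s=sense(); R=s["eef_rot"]; p=s["tcp_pos"]; h=np.degrees(np.arctan2(R[1,0],R[0,0]))
print(round(s["time_s"],2),p.round(4),"hd",round(h%360,1),"w",round(s["gripper_width"],4),"F",np.round(s["force"],1))
a=np.array(sys.argv[1:],float).reshape(-1,4)
for q in a: print(q,np.round(1e3*R.T@(q[:3]-p),1),"turn",round(-((q[3]-h+180)%360-180),1))
E
python3 go.py .570 -.100 .15 143  .570 -.100 .097 143
```

```text
1.95 [ 0.548  -0.1232  0.1923] hd 142.6 w 0.0173 F [ 1.3 -0.1  1.3]
[ 5.70e-01 -1.00e-01  1.50e-01  1.43e+02] [-3.3 31.7 42.4] turn -0.4
[ 5.70e-01 -1.00e-01  9.70e-02  1.43e+02] [-3.3 31.7 95.4] turn -0.4
```

```bash
cat > wr.py <<'E'
import sys
from h import *
s=sense(); im=get_image("wrist"); k=get_calibration("wrist"); M=k["mount"]
R=s["eef_rot"]; o=s["tcp_pos"]+R@M[:3,3]
print(round(s["time_s"],2),s["tcp_pos"].round(4))
for n in sys.argv[2:]:
    for d in pinpoint("wrist",n):
        u=cv2.undistortPoints(np.array([[d["centre"]]],float),k["K"],k["dist_coeffs"])[0,0]
        v=R@M[:3,:3]@np.array([*u,1]); print(n,round(d["confidence"],2),np.round(d["centre"]),(o+v*(.09-o[2])/v[2]).round(4))
cv2.imwrite("pics/%s.png"%sys.argv[1],im[:,:,::-1])
E
python3 wr.py e round1 gate hexbar
```

```text
1.95 [ 0.548  -0.1232  0.1923]
round1 0.88 [288. 132.] [ 0.5248 -0.0677  0.09  ]
round1 0.75 [496. 142.] [0.636  0.0695 0.09  ]
round1 0.75 [366. 228.] [ 0.6325 -0.0609  0.09  ]
round1 0.72 [211. 256.] [ 0.5714 -0.1858  0.09  ]
round1 0.67 [261. 296.] [ 0.6318 -0.1747  0.09  ]
gate 0.33 [470. 269.] [ 0.7339 -0.0014  0.09  ]
hexbar 0.73 [425.  20.] [0.518  0.0635 0.09  ]
```

View pics/e.png

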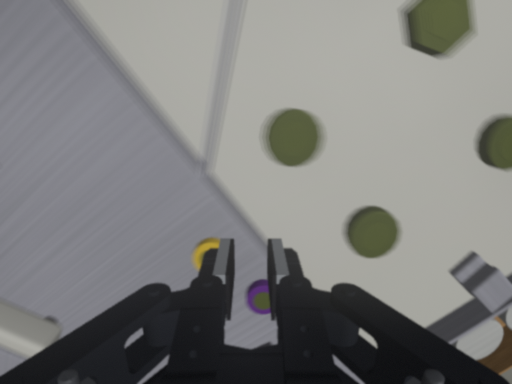

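{"fn": "jog_arm", "kwargs": {
  "steps": [
    [[15, 3, 30, 30, 0], [15, 3, 30, 60, 0], [15, 3, 30, 85, 0], [15, 3, 30, 99, 0], [15, 3, 30, 99, 0], [15, 8, 30, 99, 0], [15, 16, 30, 99, 0], [15, 20, 30, 99, 0]]
  ]
}}

```text
time_s: 3.15
tcp_pos: [0.5489, -0.0887, 0.0939]
eef_rot: [[-0.797, 0.604, 0.001], [0.604, 0.797, 0.0], [-0.001, 0.001, -1.0]]
force: [0.2, -0.8, 0.4]
gripper_width: 0.0128
grip_force: 0.1
```

```bash
python3 go.py .470 -.025 .093 142.5; python3 wr.py f round1
```

```text
3.15 [ 0.5489 -0.0887  0.0939] hd 142.9 w 0.0128 F [ 0.2 -0.8  0.4]
[ 4.700e-01 -2.500e-02  9.300e-02  1.425e+02] [101.4   3.1   0.8] turn 0.4
3.15 [ 0.5489 -0.0887  0.0939]
round1 0.73 [372. 327.] [ 0.6333 -0.0621  0.09  ]
round1 0.65 [251. 194.] [ 0.5236 -0.069   0.09  ]
```

View pics/f.png

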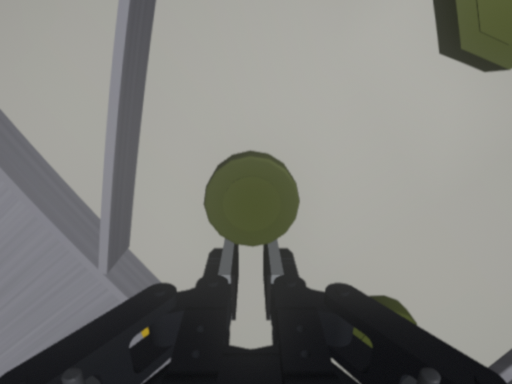

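The wrist picture shows the bar at (251,197), centred just ahead of the two fingertips and touching them. I'll push it diagonally to the centre line and then back off.

{"fn": "jog_arm", "kwargs": {
  "steps": [
    [[15, 15, 0, 0, 0], [15, 30, 1, 0, 0], [15, 45, 1, 0, 0], [15, 60, 2, 0, 0], [15, 75, 2, 0, 0], [15, 88, 3, 0, 0], [15, 96, 3, 0, 0], [15, 100, 3, 0, 0]]
  ]
}}

```text
time_s: 4.25
tcp_pos: [0.4709, -0.026, 0.0932]
eef_rot: [[-0.797, 0.604, 0.0], [0.604, 0.797, -0.0], [-0.0, 0.0, -1.0]]
force: [0.2, -0.2, -0.0]
gripper_width: 0.0132
grip_force: 0.1
```

```bash
python3 wr.py g round1 gate; python3 go.py .490 -.005 .093 180.2  .45 -.005 .093 180.2
```

```text
4.25 [ 0.4709 -0.026   0.0932]
round1 0.91 [248. 195.] [ 0.4451 -0.008   0.09  ]
gate 0.93 [215. 126.] [4.092e-01 3.000e-04 9.000e-02]
4.4 [ 0.4713 -0.0263  0.0932] hd 142.8 w 0.0124 F [-0.2 -1.2  1. ]
[ 4.900e-01 -5.000e-03  9.300e-02  1.802e+02] [-2.1 28.3  0.2] turn -37.4
[ 4.500e-01 -5.000e-03  9.300e-02  1.802e+02] [29.8  4.1  0.2] turn -37.4
```

View pics/g.png

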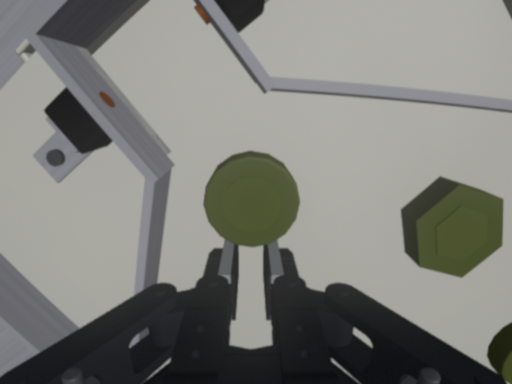

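The picture shows the bar centred on the fingers at (251,198), with the gate mouth's base corners near (165,175) and (270,88). That puts the gate at world y of about 0. I'll back off and turn to the gate heading.

{"fn": "jog_arm", "kwargs": {
  "steps": [
    [[15, -18, 4, 0, 0], [15, -20, 12, 0, -8], [15, -16, 18, 0, -16], [15, -10, 21, 0, -25], [15, -4, 23, 0, -33], [15, 0, 23, 0, -37.5], [15, 0, 23, 0, -37.5], [15, 0, 23, 0, -37.5]]
  ]
}}

```text
time_s: 5.4
tcp_pos: [0.4854, -0.0081, 0.0931]
eef_rot: [[-1.0, -0.004, 0.0], [-0.004, 1.0, -0.0], [-0.0, -0.0, -1.0]]
force: [-0.0, -0.2, 0.8]
gripper_width: 0.0125
grip_force: 0.0
```

```bash
python3 wr.py h round1 gate slot; python3 go.py .435 -.001 .093 180.2  .421 -.001 .093 180.2
```

```text
5.4 [ 0.4854 -0.0081  0.0931]
round1 0.75 [254. 179.] [ 0.4458 -0.0066  0.09  ]
gate 0.61 [270.  98.] [4.079e-01 2.000e-04 9.000e-02]
gate 0.35 [260.  46.] [ 0.3859 -0.0046  0.09  ]
slot 0.88 [268.  14.] [ 0.3725 -0.001   0.09  ]
5.6 [ 0.4852 -0.0081  0.0931] hd 180.3 w 0.0128 F [ 0.4 -0.4 -0.2]
[ 4.350e-01 -1.000e-03  9.300e-02  1.802e+02] [50.1  7.3  0.1] turn 0.1
[ 4.210e-01 -1.000e-03  9.300e-02  1.802e+02] [64.1  7.4  0.1] turn 0.1
```

View pics/h.png

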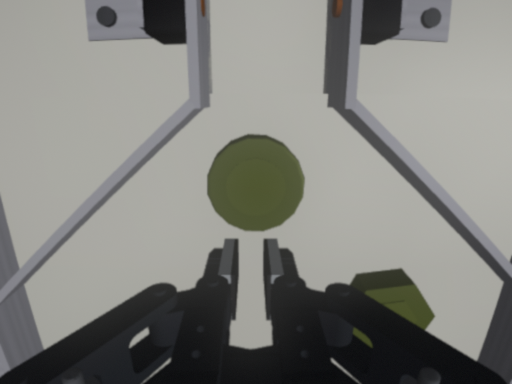

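The gate's centre is at column 269 and the bar's at 256, so the bar sits about 7 mm off centre. I'll push at about 10° towards the centre and straighten in the mouth.

{"fn": "jog_arm", "kwargs": {
  "steps": [
    [[15, 2, -5, 0, 10], [15, 4, -5, 0, 10], [15, 16, -3, 0, 10], [15, 28, -1, 0, 10], [15, 38, 1, 0, 10], [15, 48, 3.5, 0, 7], [15, 60, 6, 0, 4], [15, 71, 8, 0, 0]]
  ]
}}

```text
time_s: 6.6
tcp_pos: [0.413, -0.0002, 0.0931]
eef_rot: [[-1.0, -0.009, -0.0], [-0.009, 1.0, 0.0], [0.0, 0.0, -1.0]]
force: [-0.7, 0.3, -0.2]
gripper_width: 0.0128
grip_force: 0.0
```

```bash
python3 wr.py i round1 gate slot; python3 go.py .5 0 .15 180.2 .668 -.009 .15 90
```

```text
6.6 [ 4.13e-01 -2.00e-04  9.31e-02]
round1 0.58 [247. 147.] [ 0.3579 -0.0026  0.09  ]
gate 0.78 [251. 245.] [ 4.087e-01 -2.000e-04  9.000e-02]
slot 0.9 [248. 178.] [ 0.3728 -0.0016  0.09  ]
6.8 [ 4.14e-01 -2.00e-04  9.33e-02] hd 180.3 w 0.0127 F [ 0.2  0.7 -0.3]
[5.000e-01 0.000e+00 1.500e-01 1.802e+02] [-86.   -0.2 -56.6] turn 0.1
[ 6.68e-01 -9.00e-03  1.50e-01  9.00e+01] [-254.   -10.1  -56.5] turn 90.3
```

View pics/i.png

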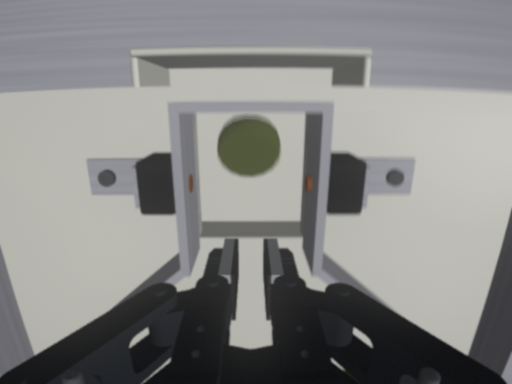

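The first bar is through and lies in the tub, at (247,147) in this view. Next is the far bar on the -y side, on a direct diagonal.

{"fn": "jog_arm", "kwargs": {
  "steps": [
    [[15, -10, 0, -30, 0], [15, -55, -10, -45, 3], [15, -105, -25, -45, 7], [15, -155, -45, -45, 11], [15, -205, -60, -45, 15], [15, -250, -73, -45, 19], [15, -260, -76, -45, 19], [15, -260, -76, -45, 19]]
  ]
}}

```text
time_s: 7.8
tcp_pos: [0.6746, -0.0751, 0.137]
eef_rot: [[-0.947, 0.321, -0.001], [0.321, 0.947, -0.0], [0.001, -0.0, -1.0]]
force: [-0.1, -0.3, 0.4]
gripper_width: 0.013
grip_force: 0.0
```

```bash
python3 wr.py j round1; python3 go.py .674 -.077 .093 161 .482 -.010 .093 161
```

```text
7.8 [ 0.6746 -0.0751  0.137 ]
round1 0.86 [126. 235.] [ 0.657  -0.1592  0.09  ]
round1 0.71 [ 74. 164.] [ 0.601  -0.1698  0.09  ]
round1 0.68 [252. 158.] [ 0.6348 -0.0604  0.09  ]
round1 0.64 [455.  88.] [0.6333 0.0704 0.09  ]
7.9 [ 0.6739 -0.0746  0.1383] hd 161.3 w 0.0129 F [-0.2  0.1 -0.5]
[ 6.74e-01 -7.70e-02  9.30e-02  1.61e+02] [-0.9 -2.2 45.3] turn 0.3
[ 4.82e-01 -1.00e-02  9.30e-02  1.61e+02] [ 2.024e+02 -2.000e-01  4.530e+01] turn 0.3
```

{"fn": "jog_arm", "kwargs": {
  "steps": [
    [[15, 0, 1, 25, 0], [15, 0, 1, 45, 0], [15, 0, 1, 45, 0], [15, 10, 1, 45, 0], [15, 25, 1, 45, 0], [15, 40, 1, 45, 0], [15, 56, 1, 45, 0], [15, 72, 1, 45, 0]]
  ]
}}

```text
time_s: 8.9
tcp_pos: [0.6059, -0.0504, 0.0947]
eef_rot: [[-0.947, 0.32, 0.002], [0.32, 0.947, 0.0], [-0.002, 0.001, -1.0]]
force: [1.2, 0.8, 0.1]
gripper_width: 0.0129
grip_force: 0.0
```

```bash
python3 wr.py k round1; python3 go.py .482 -.010 .093 161
```

```text
8.9 [ 0.6059 -0.0504  0.0947]
round1 0.76 [478. 227.] [0.6334 0.0712 0.09  ]
round1 0.73 [254. 195.] [ 0.577  -0.0386  0.09  ]
9.0 [ 0.6054 -0.0502  0.0949] hd 161.4 w 0.0129 F [0.1 0.6 0.4]
[ 4.82e-01 -1.00e-02  9.30e-02  1.61e+02] [129.8  -1.3   1.7] turn 0.4
```

{"fn": "jog_arm", "kwargs": {
  "steps": [
    [[15, 16, 0, 1, 0], [15, 34, 0, 1, 0], [15, 52, 0, 1, 0], [15, 70, 0, 1, 0], [15, 88, 0, 1, 0], [15, 106, 0, 1, 0], [15, 120, 0, 1, 0], [15, 129, 0, 1, 0]]
  ]
}}

```text
time_s: 10.0
tcp_pos: [0.4841, -0.0093, 0.0927]
eef_rot: [[-0.947, 0.32, 0.001], [0.32, 0.947, 0.0], [-0.001, 0.001, -1.0]]
force: [0.5, 0.4, 0.3]
gripper_width: 0.013
grip_force: 0.1
```

```bash
python3 wr.py l round1 gate; python3 go.py .482 -.010 .093 180
```

```text
10.0 [ 0.4841 -0.0093  0.0927]
round1 0.78 [204.  24.] [0.3747 0.0064 0.09  ]
round1 0.64 [253. 196.] [0.4549 0.002  0.09  ]
gate 0.69 [215. 107.] [ 0.4093 -0.0011  0.09  ]
gate 0.57 [281. 250.] [0.4878 0.0062 0.09  ]
10.15 [ 0.4845 -0.0095  0.0924] hd 161.4 w 0.0127 F [0.6 0.1 0.4]
[ 4.82e-01 -1.00e-02  9.30e-02  1.80e+02] [ 2.2 -1.3 -0.6] turn -18.6
```

{"fn": "jog_arm", "kwargs": {
  "steps": [
    [[15, -12, 3, 0, 0], [15, -14, 8, 0, -8], [15, -10, 12, 0, -16], [15, -5, 13, 0, -20], [15, -4, 13, 0, -20], [15, -4, 13, 0, -20], [15, -4, 13, 0, -20], [15, -4, 13, 0, -20]]
  ]
}}

```text
time_s: 11.15
tcp_pos: [0.4925, 0.0014, 0.0921]
eef_rot: [[-1.0, -0.023, 0.0], [-0.023, 1.0, -0.0], [-0.0, -0.0, -1.0]]
force: [0.1, -0.7, -0.4]
gripper_width: 0.0127
grip_force: 0.0
```

```bash
python3 wr.py m round1 gate; python3 go.py .413 -.001 .093 180
```

```text
11.15 [0.4925 0.0014 0.0921]
round1 0.95 [256.   2.] [0.3752 0.001  0.09  ]
round1 0.76 [255. 181.] [0.4537 0.0024 0.09  ]
gate 0.65 [254.  80.] [0.4073 0.0008 0.09  ]
11.3 [0.4924 0.0014 0.0922] hd 181.3 w 0.0128 F [-0.1  0.6 -0.4]
[ 4.13e-01 -1.00e-03  9.30e-02  1.80e+02] [79.4 -0.6 -0.9] turn 1.3
```

{"fn": "jog_arm", "kwargs": {
  "steps": [
    [[15, 8, 0.5, -1, 0], [15, 18, 0.5, -1, 0], [15, 28, 0, -1, 0], [15, 38, 0, -1, 0], [15, 48, 0, -1, 0], [15, 59, 0, -1, 0], [15, 70, 0, -1, 0], [15, 80, 0, -1, 0]]
  ]
}}

```text
time_s: 12.3
tcp_pos: [0.4115, -0.0004, 0.0931]
eef_rot: [[-1.0, -0.023, -0.0], [-0.023, 1.0, 0.0], [0.0, 0.0, -1.0]]
force: [0.5, 0.2, -0.0]
gripper_width: 0.013
grip_force: 0.0
```

```bash
python3 wr.py n round1 gate slot; python3 go.py .632 .121 .14 270; python3 -c "
from h import *
im=get_image('scene');[print(d['confidence'],d['centre'],at('scene',d['centre'],.09).round(3)) for d in pinpoint('scene','round1')]"
```

```text
12.3 [ 4.115e-01 -4.000e-04  9.310e-02]
round1 0.87 [253. 130.] [ 0.3486 -0.0009  0.09  ]
round1 0.77 [248. 168.] [ 0.3664 -0.0027  0.09  ]
gate 0.83 [252. 248.] [4.087e-01 3.000e-04 9.000e-02]
12.5 [ 4.125e-01 -3.000e-04  9.330e-02] hd 181.3 w 0.0128 F [-1.  -1.2  0.7]
[6.32e-01 1.21e-01 1.40e-01 2.70e+02] [-222.3  116.1  -46.6] turn -88.7
0.72 [186.8, 190.6] [ 0.644 -0.186  0.09 ]
0.68 [311.6, 221.1] [0.635 0.068 0.09 ]
0.66 [174.2, 225.4] [ 0.724 -0.18   0.09 ]
0.64 [187.2, 311.2] [ 0.872 -0.093  0.09 ]
0.51 [310.0, 127.2] [0.413 0.008 0.09 ]
```

View pics/n.png

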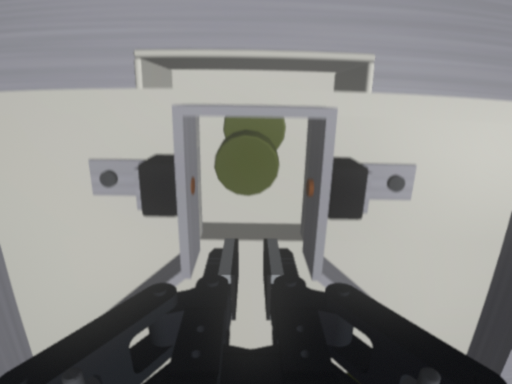

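Both bars are in the tub, at about (253,130) and (248,168). Now for the third: I'll push it sideways to the centre line first, clear of the hexagon.

{"fn": "jog_arm", "kwargs": {
  "steps": [
    [[15, -10, 0, -30, 0], [15, -55, 10, -45, -9], [15, -105, 35, -45, -19], [15, -155, 65, -45, -29], [15, -205, 90, -45, -39], [15, -240, 104, -45, -49], [15, -247, 106, -45, -58.5], [15, -247, 106, -45, -58.5]]
  ]
}}

```text
time_s: 13.6
tcp_pos: [0.6573, 0.1114, 0.1368]
eef_rot: [[-0.504, -0.864, -0.001], [-0.864, 0.504, -0.001], [0.001, 0.001, -1.0]]
force: [-0.6, -0.9, -0.8]
gripper_width: 0.0128
grip_force: 0.0
```

```bash
python3 wr.py o round1 hexbar stamp; python3 go.py .657 .111 .093 240 .61 .027 .093 240
```

```text
13.6 [0.6573 0.1114 0.1368]
round1 0.8 [251. 149.] [0.6328 0.0705 0.09  ]
hexbar 0.94 [416.  46.] [0.5193 0.0659 0.09  ]
stamp 0.66 [ 55. 131.] [ 0.7325 -0.0025  0.09  ]
13.8 [0.6565 0.111  0.1384] hd 239.7 w 0.0126 F [-0.5  0.1 -0.3]
[6.57e-01 1.11e-01 9.30e-02 2.40e+02] [-0.2 -0.5 45.4] turn -0.3
[6.1e-01 2.7e-02 9.3e-02 2.4e+02] [96.  -2.3 45.4] turn -0.3
```

{"fn": "jog_arm", "kwargs": {
  "steps": [
    [[15, 0, 0, 25, 0], [15, 0, 0, 45, 0], [15, 0, 0, 45, 0], [15, 14, 0, 45, 0], [15, 32, 0, 45, 0], [15, 52, 0, 45, 0], [15, 72, 0, 45, 0], [15, 86, 0, 45, 0]]
  ]
}}

```text
time_s: 14.8
tcp_pos: [0.6128, 0.0355, 0.0934]
eef_rot: [[-0.503, -0.864, 0.0], [-0.864, 0.503, 0.0], [-0.0, -0.0, -1.0]]
force: [0.2, -0.0, -0.6]
gripper_width: 0.0124
grip_force: 0.1
```

{"fn": "jog_arm", "kwargs": {
  "steps": [
    [[15, 8, 0, 0, 0], [15, 10, 0, 0, 0], [15, 10, 0, 0, 0], [15, -5, 2, 0, 0], [15, -15, 5, 0, 0], [15, -15, 5, 0, 8], [15, -15, 5, 0, 18], [15, -15, 5, 0, 28]]
  ]
}}

```text
time_s: 15.8
tcp_pos: [0.617, 0.0536, 0.0929]
eef_rot: [[-0.852, -0.523, -0.0], [-0.523, 0.852, -0.0], [0.0, 0.0, -1.0]]
force: [-0.1, -1.1, -1.0]
gripper_width: 0.0129
grip_force: 0.0
```

```bash
python3 wr.py p round1 hexbar; python3 go.py .635 0 .093 180
```

```text
15.8 [0.617  0.0536 0.0929]
round1 0.59 [182. 163.] [5.935e-01 5.000e-04 9.000e-02]
hexbar 0.66 [379. 101.] [0.5207 0.0638 0.09  ]
15.95 [0.617  0.0532 0.0929] hd 212.0 w 0.0125 F [-0.2 -0.7 -0. ]
[6.35e-01 0.00e+00 9.30e-02 1.80e+02] [ 13.  -54.7  -0.1] turn 32.0
```

{"fn": "jog_arm", "kwargs": {
  "steps": [
    [[15, -12, -12, 0, 4], [15, -17, -26, 0, 12], [15, -10, -38, 0, 20], [15, -4, -47, 0, 28], [15, 6, -54, 0, 32], [15, 10, -55, 0, 32], [15, 10, -55, 0, 32], [15, 10, -55, 0, 32]]
  ]
}}

```text
time_s: 16.95
tcp_pos: [0.6375, 0.0009, 0.0931]
eef_rot: [[-1.0, 0.001, 0.0], [0.001, 1.0, 0.0], [-0.0, 0.0, -1.0]]
force: [-0.8, -0.5, -1.0]
gripper_width: 0.0125
grip_force: 0.0
```

```bash
python3 wr.py q round1 hexbar; python3 go.py .490 0 .093 180
```

```text
16.95 [0.6375 0.0009 0.0931]
round1 0.9 [250. 170.] [0.5932 0.0008 0.09  ]
hexbar 0.84 [396.   7.] [0.5206 0.0642 0.09  ]
17.1 [0.6374 0.0008 0.0931] hd 179.9 w 0.0128 F [ 0.7 -0.2 -0.4]
[4.9e-01 0.0e+00 9.3e-02 1.8e+02] [ 1.474e+02 -1.100e+00  1.000e-01] turn -0.1
```

Aligned. I'll push straight, stopping short of the gate for a check.

{"fn": "jog_arm", "kwargs": {
  "steps": [
    [[15, 10, 0, 0, 0], [15, 30, 0, 0, 0], [15, 50, 0, 0, 0], [15, 70, -0.5, 0, 0], [15, 90, -0.5, 0, 0], [15, 110, -1, 0, 0], [15, 128, -1, 0, 0], [15, 140, -1, 0, 0]]
  ]
}}

```text
time_s: 18.1
tcp_pos: [0.4962, -0.0002, 0.0933]
eef_rot: [[-1.0, 0.003, 0.0], [0.003, 1.0, 0.0], [-0.0, 0.0, -1.0]]
force: [-0.5, -0.4, 0.2]
gripper_width: 0.0126
grip_force: 0.0
```

```bash
python3 wr.py r round1 gate; python3 go.py .412 -.0005 .093 180
```

```text
18.1 [ 4.962e-01 -2.000e-04  9.330e-02]
round1 0.62 [241.  48.] [ 0.3976 -0.0039  0.09  ]
round1 0.6 [252. 195.] [4.647e-01 3.000e-04 9.000e-02]
gate 0.85 [253.  76.] [0.4093 0.0013 0.09  ]
18.25 [ 4.971e-01 -1.000e-04  9.340e-02] hd 179.9 w 0.0127 F [-0.6 -0.7  0.8]
[ 4.12e-01 -5.00e-04  9.30e-02  1.80e+02] [85.1 -0.6  0.4] turn -0.1
```

{"fn": "jog_arm", "kwargs": {
  "steps": [
    [[15, 12, 0, 0, 0], [15, 24, 0, 0, 0], [15, 36, 0, 0, 0], [15, 48, 0, 0, 0], [15, 58, 0, 0, 0], [15, 68, 0, 0, 0], [15, 78, 0, 0, 0], [15, 86, 0, 0, 0]]
  ]
}}

```text
time_s: 19.25
tcp_pos: [0.4107, 0.0001, 0.0931]
eef_rot: [[-1.0, 0.003, 0.0], [0.003, 1.0, 0.0], [-0.0, 0.0, -1.0]]
force: [0.0, -0.4, -0.9]
gripper_width: 0.013
grip_force: 0.0
```

```bash
python3 wr.py s round1 gate
```

```text
19.25 [4.107e-01 1.000e-04 9.310e-02]
round1 0.65 [251. 132.] [3.483e-01 3.000e-04 9.000e-02]
round1 0.56 [250. 184.] [0.3738 0.     0.09  ]
gate 0.65 [252. 248.] [0.4083 0.0007 0.09  ]
gate 0.58 [250. 128.] [ 3.465e-01 -2.000e-04  9.000e-02]
```

View pics/s.png

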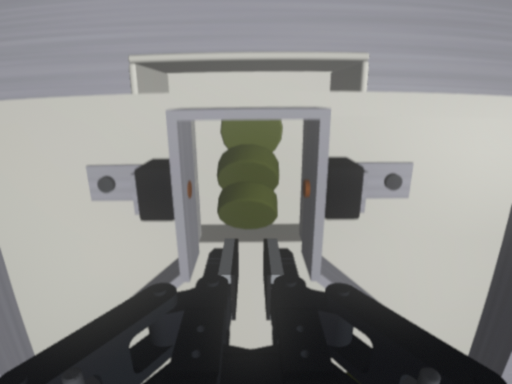

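The picture shows all three bars in the tub at (251,132), (248,170) and (248,205). Their small size means they are well below the plate. I'll retreat clear.

{"fn": "jog_arm", "kwargs": {
  "steps": [
    [[15, -8, 0, 0, 0], [15, -12, 0, -15, 0], [15, -14, 0, -45, 0], [15, -14, 0, -80, 0], [15, -14, 0, -110, 0], [15, -14, 0, -130, 0], [15, -14, 0, -130, 0], [15, -14, 0, -130, 0]]
  ]
}}

```text
time_s: 20.4
tcp_pos: [0.4252, 0.0001, 0.2221]
eef_rot: [[-1.0, 0.003, -0.002], [0.003, 1.0, -0.0], [0.002, -0.0, -1.0]]
force: [0.0, 0.2, 0.3]
gripper_width: 0.0132
grip_force: 0.0
```

```bash
python3 wr.py t round1 hexbar; python3 - <<'E'
from h import *
for c in("top","scene"):
    get_image(c)
    for n in("round1","hexbar","stamp"):
        for d in pinpoint(c,n): print(c,n,round(d["confidence"],2),at(c,d["centre"],.09).round(3),"tub-level",at(c,d["centre"],.02).round(3)[:2])
E
```

```text
20.4 [4.252e-01 1.000e-04 2.221e-01]
round1 0.85 [249. 162.] [ 0.402  -0.0015  0.09  ]
round1 0.73 [249. 139.] [ 0.3811 -0.0009  0.09  ]
round1 0.71 [250. 106.] [3.527e-01 1.000e-04 9.000e-02]
round1 0.61 [ 92. 288.] [ 0.5367 -0.1699  0.09  ]
hexbar 0.87 [312. 278.] [0.5226 0.0626 0.09  ]
top round1 0.8 [ 0.667 -0.192  0.09 ] tub-level [ 0.676 -0.202]
top round1 0.55 [ 0.822 -0.114  0.09 ] tub-level [ 0.842 -0.119]
top round1 0.53 [ 0.591 -0.206  0.09 ] tub-level [ 0.594 -0.217]
top hexbar 0.69 [0.513 0.07  0.09 ] tub-level [0.511 0.078]
top stamp 0.6 [ 0.738 -0.     0.09 ] tub-level [0.752 0.003]
scene round1 0.65 [ 0.646 -0.19   0.09 ] tub-level [ 0.609 -0.215]
scene round1 0.63 [ 0.719 -0.183  0.09 ] tub-level [ 0.689 -0.208]
scene round1 0.55 [ 0.871 -0.092  0.09 ] tub-level [ 0.853 -0.108]
scene round1 0.44 [0.413 0.008 0.09 ] tub-level [ 0.356 -0.   ]
scene stamp 0.82 [ 0.737 -0.007  0.09 ] tub-level [ 0.708 -0.016]
scene stamp 0.27 [0.411 0.007 0.09 ] tub-level [ 0.354 -0.001]
```

```bash
python3 - <<'E'
from h import *
k=get_calibration("wrist");M=k["mount"]
V=[((.4107,.0001,.0931),[(251,132),(248,170),(248,205)]),((.4252,.0001,.2221),[(250,106),(249,139),(249,162)])]
R=np.diag([-1,1,-1.])
def r(p,c):
    u=cv2.undistortPoints(np.array([[c]],float),k["K"],k["dist_coeffs"])[0,0]; d=R@M[:3,:3]@np.array([*u,1]); return np.array(p)+R@M[:3,3],d/np.linalg.norm(d)
for a,b in zip(V[0][1],V[1][1]):
    A=[r(V[0][0],a),r(V[1][0],b)]
    S=sum(np.eye(3)-np.outer(d,d) for _,d in A); v=sum((np.eye(3)-np.outer(d,d))@o for o,d in A); print(np.linalg.solve(S,v).round(3))
E
```

```text
[0.354 0.    0.031]
[ 0.399 -0.002 -0.057]
[ 0.426 -0.002 -0.029]
```

```bash
python3 -c "
from plant import *
print(job_done())"
```

```text
the job is handed in; nothing more can be done
None
```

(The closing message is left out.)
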